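# Close the extractor's filter box and switch it on

### The arm

A 6-joint arm with a two-finger parallel gripper is mounted at the origin on a cart in front of the work surface, level with it; the furniture and walls round the work are solid. World frame = base frame: x ahead of the robot, y to its left, z up, the work surface at z = 0. Lengths are in mm, angles in rad, forces in N, time in s.
With the tool pointing down it reaches from about 350 to 875 mm from the base axis. Payload 4.2 kg.
Tool frame: the origin (TCP) lies at the very end of the fingers, on their centre line; the grasp point (between the pads) lies arm.hold_point_z behind it (arm.hold_point_z is the distance from the TCP to the grasp point, in mm); z points along the fingers, y is the direction in which the jaws open and shut (so a half turn about z gives the same grasp; the last joint's range is limited). The gripper opens to 85 mm and grips with 20 to 120 N. Pads are 22 mm wide; open, the fingers measure 114 mm over their backs; the gripper's body (76 mm by 85 mm) begins 54 mm behind the grasp point. The pads swing forward as they close: fully open they stand 13 mm farther back than shut.
Start: joints at [1.371, 0.385, 0.008, 0, -1.194, -0.259], TCP at [276.762, 560.359, 231.312] pointing down, gripper open.
Joint ranges: [-3.14, 3.14], [-1.21, 2.06], [-1.07, 1.41], [-3.16, 2.05], [-2.99, -0.16], [-3.1, 3.1]. Speed limits (rad/s): [2.79, 2.79, 3.14, 3.14, 3.14, 3.14].

### API

Orientations are given as a unit quaternion [x, y, z, w].
In Python, from bench import arm gives the robot as it stands.
- The arm moves only by the tool step_arm, never from a script. Its argument "series" is a list of rows, each a list of 6 numbers: the shift along the world's x, y, z scaled (see below), then the turn, a rotation vector about the world's x, y, z scaled (see below). A call has 1 to 12 rows; each row is the pose to reach, as a shift and turn from the pose commanded when the call began; what a row does not reach only later rows make up. The controller multiplies each number of a shift by 400 mm and each number of a turn by pi/2 rad. A row lasts 1/12 s, in which the tool goes at most 41.7 mm and 7.16 degrees, less where a joint would pass 70% of its speed; a pose out of reach is approached as far as the arm can. A call with a number of a shift or a turn outside -1 to 1 is refused whole. A call with a gripper value outside its range is refused whole. "jaw" is the opening, from -1 (shut) to 1 (fully open), set as the call begins (left out, the last holds). The fingers move at their own pace and stop on an object; the grip force is fixed at half the most. Time passes only in rows, so rows that repeat a pose let the fingers close. It gives the time, the measured TCP pose, the force and the opening at its end, in the units of the state.
- arm.read_state(): the state, without advancing time (a new reading comes with each control period).
- arm.get_image(name): name is "side" or "top"; returns a dict with "image" (400x640x3 uint8, red, green, blue), "camera_matrix" (3x3 intrinsics, pixels), "k1" (the pictures are not rectified: a ray, as slopes to the right and down, at radius r is drawn at 1 + k1 r^2 times it, then the intrinsics apply), "world_from_camera" (4x4, takes a point from camera to world coordinates). Camera axes: x right, y up, looking along -z (the intrinsics and any distortion apply to the point x, -y, -z); pixel columns grow to the right and rows downward; lengths in mm; the calibration is good to about 2 mm. A picture is of the moment at which its call begins. There is no depth.
- arm.job_done(): hands the job in, once; it reports no verdict.
The state is a dict: "clock": time; "joints": joint angles; "joint_vel": joint speeds; "joint_efforts": joint torques, N m; "position": TCP position; "ee_rot": TCP orientation; "contact_force": force on the tool from outside, world axes, zero at the start; "wrist_torque": the same for the moment, N m; "gripper_width": finger opening in mm.
Only numpy, scipy, OpenCV 4.12 (cv2) and the standard library are available. Lean on these libraries where they do the work, as an engineer would, in place of code of your own. Each camera call takes 0.05 s, during which the arm holds its last target.

### The job

Close the dust extractor's filter box: slide its slotted cover under the raised wing nut, fully home against the end stops so that the stud sits at the closed end of the slot, then spin the wing nut down (clockwise seen from above) until it is snug on the cover and turns no further. Only after that, flip the toggle on the bench switch over to its other side. Leave the felt cone, the bristle wheel and the tin where they stand, and let go of everything at the end.

Things in the scene. Friction and masses are not known exactly. Their poses are not given: they have to be found in the camera images.
- filter_box: grey box fixed on the bench, 225 x 156 mm. Origin on the bench under the centre stud; x points from the push end (x = -140 mm) to the two end stops (from x = +67 mm, 66 mm high) and the hose spigot (to +113 mm); z up. The cover slides along x on two side ledges (z = 55 mm) between guide rails 139 mm apart, tops at z = 64 mm
- stud (a point): point on the stud's axis 60 mm above the bench: where the top face of the cover lies when home. The stud is 10 mm in diameter, its top 77 mm above the bench
- cover: loose aluminium plate, 130 (x) x 136 (y) x 5 mm, 0.28 kg, on the ledges, pulled back 45 to 72 mm towards the box's -x end; slides easily. Origin on its underside at the centre of the closed end of its slot, which is 16 mm wide and open at the +x edge. Its axes point as the box's
- cover_seat (a point): top face of the cover at the closed end of the slot; on the stud's axis (within about 2 mm) when the cover is home
- cover_lip (a point): middle of the outer face of the cover's upturned lip at its -x edge (65 mm from the origin): 90 mm wide (y), 4 mm thick, top 26 mm above the plate's underside (81 mm above the bench). Push it towards +x from outside
- wing_nut (a joint): steel wing nut, rad: 0 raised, grows clockwise seen from above (tightening); 9.42 (one and a half turns) is snug on the cover, a hard stop. Starts at 0 to 2.8. Sinks 8 mm a turn, at 0 it is 12 mm above the cover. Light friction (0.035 N m), stays where left. Closed hub 30 mm wide at its flange, 20 mm above, 17 mm high. A closed fingertip can push a wing round in circles
- wing_a (a point): outermost point of one wing, 43.5 mm from the stud's axis, 24.5 mm above the nut's underside; moves with the nut. The two wings are upright, opposite one another, 8 mm thick, with round lobes of 27 mm diameter centred 30 mm from the axis (11 to 38 mm above the nut's underside)
- wing_b (a point): outermost point of the opposite wing, likewise
- switch_box: grey bench switch box fixed on the bench, 80 (x) x 64 (y) x 48 mm high. Origin at the centre of its underside; the toggle swings in its x-z plane about a pivot 50 mm above the origin, in a collar 57 mm high. The fixed polishing motor, 230 mm high, stands on the bench between this switch and the filter box: pass over it or on the robot's side of it
- toggle (a joint): steel bat toggle, 46 mm long from its pivot, 13 mm thick near the end: 0 leaning 24 degrees to the box's -x side (off, the start), 0.84 leaning as far to its +x side (on). It snaps over its centre (0.42) and stays at either end; needs about 2.5 N at the tip
- toggle_tip (a point): end of the toggle; about 92 mm above the bench when at rest
- felt_cone: white felt cone, 35 mm wide, 44 mm high, standing on the bench on the box's -y side; a bystander. Origin at the centre of its underside
- bristle_wheel: brown bristle wheel, 70 mm wide, 17 mm high, lying flat on the bench on the box's +y side; a bystander. Origin at the centre of its underside
- tin_round: round tin with a coloured lid, 66 mm wide, 36 mm high, standing on the bench beside the switch box; a bystander. Origin at the centre of its underside
There are look-alikes about, which are no part of the job. Of the things that look like the cover, the larger one is meant.

How it is judged:
By the outcome, as a careful person would: the job done as asked, in the order asked, and still so for the second after the job is handed in, with the robot touching nothing.
It also fails if it takes over 67 s, if anything falls off the work surface, if the arm or the gripper's body presses on something with over 40 N, if the wrist force passes 120 N, or if a joint passes its speed limit or range.

## Working session

There is one attempt and no reset: what is moved stays moved. The work goes in short steps, Python scripts to look and compute and a tool call to move; the robot and the scene stay as the last step left them, time stands still between calls to the robot, and variables do not carry over. Pictures are saved under pics/ and viewed, and the job is handed in when it is done.

Besides the shell and the picture viewer there is one more tool, called after "Call:" by a JSON object that holds its "name" and its "arguments". step_arm: Moves the arm, as the interface text tells. Shifts and turns lie within -1 to 1; 1 stands for 400 mm of shift or pi/2 rad of turn. Its arguments: {"type":"object","properties":{"series":{"type":"array","items":{"type":"array","items":{"type":"number","minimum":-1,"maximum":1}}},"jaw":{"type":"number"}},"required":["series"]}

```bash
ls; mkdir -p pics
python3 - <<'E'
from bench import arm
import cv2,pickle
d={}
for n in("side","top"):
    r=arm.get_image(n); d[n]=r; cv2.imwrite(f"pics/{n}0.png",r["image"][:,:,::-1]); print(n,r["camera_matrix"],r["k1"],r["world_from_camera"])
pickle.dump(d,open("cam0.pkl","wb"))
print(arm.read_state(),arm.hold_point_z)
E
```

```text
pics
side [[398.26050455   0.         318.74447975]
 [  0.         398.26050455 194.90966615]
 [  0.           0.           1.        ]] -0.07115887884904579 [[ 9.68051857e-01  1.38058539e-01 -2.09321386e-01  3.28745426e+02]
 [-2.50703187e-01  5.49036077e-01 -7.97312547e-01 -1.03328943e+03]
 [ 4.84918685e-03  8.24317430e-01  5.66107110e-01  7.61739991e+02]
 [ 0.00000000e+00  0.00000000e+00  0.00000000e+00  1.00000000e+00]]
top [[408.2316426    0.         319.1430557 ]
 [  0.         408.2316426  198.65625535]
 [  0.           0.           1.        ]] -0.03991077509919788 [[-1.81876519e-02  9.78659690e-01 -2.04681266e-01  2.70839298e+02]
 [-9.99831174e-01 -1.83376181e-02  1.16421856e-03 -7.45181134e+01]
 [-2.61399311e-03  2.04667885e-01  9.78827985e-01  1.57274568e+03]
 [ 0.00000000e+00  0.00000000e+00  0.00000000e+00  1.00000000e+00]]
{'clock': 0.1, 'joints': array([ 1.37059154e+00,  3.85498307e-01,  6.75296824e-03, -3.99514951e-04,
       -1.19398977e+00, -2.58602933e-01]), 'joint_vel': array([-0.00033938, -0.00260968,  0.00227026,  0.00188373,  0.00089196,
        0.00127074]), 'joint_efforts': array([-5.18587422e-04, -3.93316948e+01,  1.88929528e+01,  4.19800490e+00,
       -2.63183465e-03,  3.34705042e-06]), 'position': array([276.56159049, 559.90395918, 230.32124781]), 'ee_rot': array([ 9.73784897e-01, -2.27468682e-01, -1.57291676e-04,  9.74395567e-04]), 'contact_force': array([-0.31946385, -0.52366535, -0.45998567]), 'wrist_torque': array([-0.00226823, -0.00638361,  0.0524433 ]), 'gripper_width': 85.19829842483752} 18.700000000000003
```

View pics/side0.png

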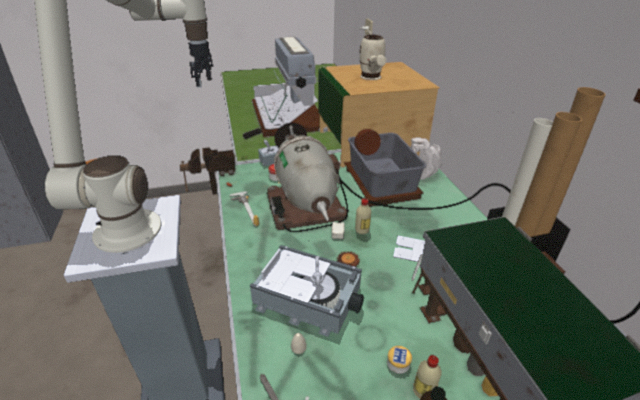

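View pics/top0.png

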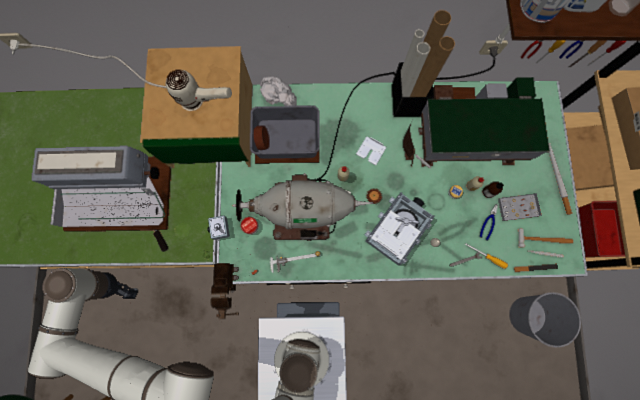

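The top view shows the filter box at about (402,228), the wing nut near (408,212), the switch box at (218,228) with the red tin at (250,225), and the motor at (300,205). There are two slotted plates: a large one on the box at (400,235) and a small loose one at (370,150). The large one on the ledges is the cover. I'll enlarge both to confirm.

```bash
cat > h.py <<'E'
import numpy as np,cv2,pickle
def ray(r,u,v):
    K=r["camera_matrix"];k=r["k1"]
    d=np.array([k,0,0,0],float)
    p=cv2.undistortPoints(np.array([[[u,v]]],float),K,d)[0,0]
    T=r["world_from_camera"];w=T[:3,:3]@np.array([p[0],-p[1],-1]);return T[:3,3],w
def onz(r,u,v,z):
    o,w=ray(r,u,v);return o+w*(z-o[2])/w[2]
def tri(rays):
    A=np.zeros((3,3));b=np.zeros(3)
    for o,w in rays:
        w=w/np.linalg.norm(w);P=np.eye(3)-np.outer(w,w);A+=P;b+=P@o
    p=np.linalg.solve(A,b);res=[np.linalg.norm((np.eye(3)-np.outer(w,w)/(w@w))@(p-o)) for o,w in rays];return p,res
def proj(r,p):
    T=r["world_from_camera"];c=T[:3,:3].T@(np.asarray(p,float)-T[:3,3])
    x,y=c[0]/-c[2],-c[1]/-c[2];q=1+r["k1"]*(x*x+y*y);K=r["camera_matrix"]
    return np.array([K[0,0]*x*q+K[0,2],K[1,1]*y*q+K[1,2]])
def crop(r,u0,u1,v0,v1,s,f,pts=()):
    im=cv2.resize(r["image"][v0:v1,u0:u1,::-1],None,fx=s,fy=s,interpolation=cv2.INTER_CUBIC)
    for p in pts: cv2.circle(im,(int((p[0]-u0+.5)*s),int((p[1]-v0+.5)*s)),3,(0,0,255),1)
    cv2.imwrite(f,im)
E
python3 - <<'E'
from h import *
d=pickle.load(open("cam0.pkl","rb"))
crop(d["top"],350,450,180,275,6,"pics/ctop.png")
crop(d["side"],240,380,235,340,5,"pics/cside.png")
crop(d["top"],200,270,200,260,8,"pics/swtop.png")
crop(d["side"],240,310,130,190,8,"pics/swside.png")
E
```

```text
(no output)
```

View pics/ctop.png

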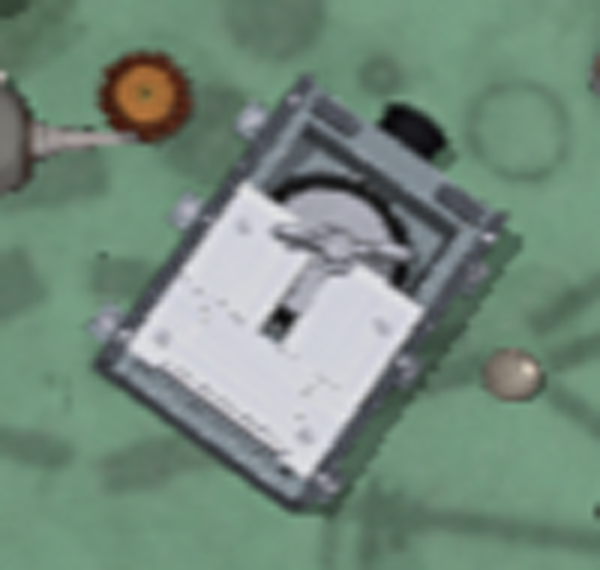

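View pics/cside.png

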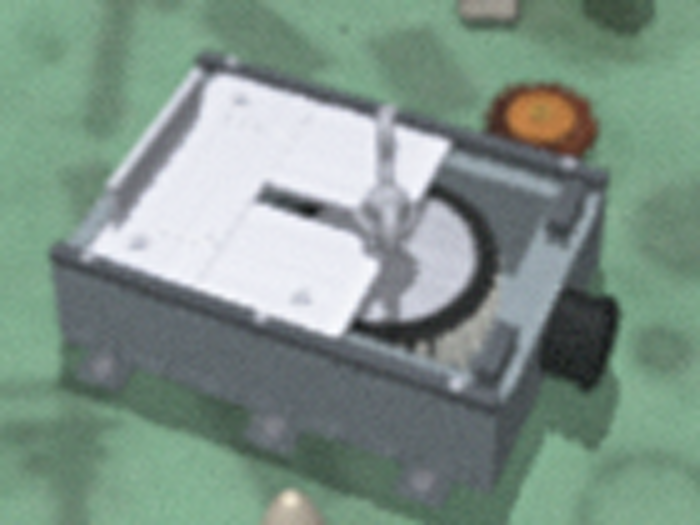

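View pics/swtop.png

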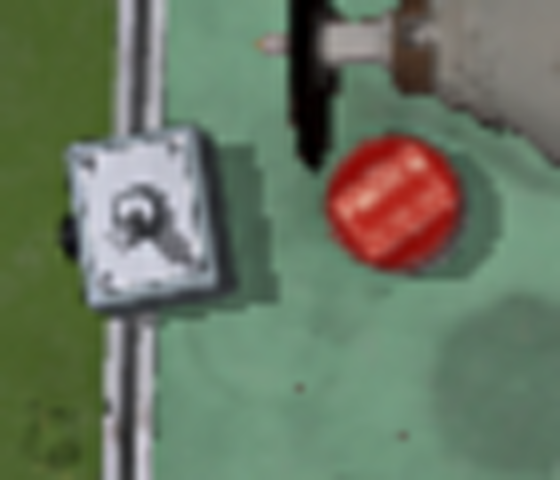

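View pics/swside.png

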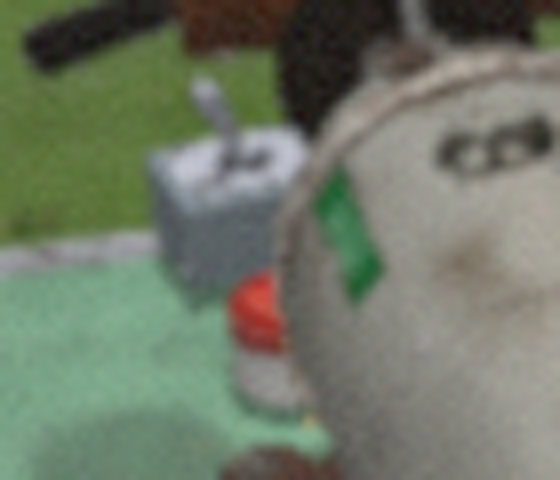

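Run:
```python
from h import *
d=pickle.load(open("cam0.pkl","rb"));T=d["top"];S=d["side"]
ct=lambda x,y:(350+x/6-.5,180+y/6-.5)
cs=lambda x,y:(240+x/5-.5,235+y/5-.5)
for n,p,z in [("railTL",(308,82),64),("railTR",(503,222),64),("railBL",(98,362),64),("railBR",(308,508),64),("covTL",(247,185),60),("covTR",(422,310),60),("covBL",(132,348),60),("covBR",(305,478),60),("slotend",(275,335),60),("hub",(340,240),88),("wingL",(280,236),95),("wingR",(408,254),95),("cone",(513,375),20),("wheel",(147,95),17)]:
    print(n,onz(T,*ct(*p),z).round(1))
print('side')
for n,p,z in [("railFL",(55,250),64),("railFR",(500,400),64),("railBL",(205,58),64),("railBR",(603,178),64),("covFR",(342,332),60),("covBR",(450,150),60),("slotend",(265,190),60),("hub",(385,205),88),("wingtop",(387,105),105),("lipouter",(150,140),81)]:
    print(n,onz(S,*cs(*p),z).round(1))
print("tog",tri([ray(T,200+130/8-.5,200+205/8-.5),ray(S,240+205/8-.5,130+90/8-.5)]))
w=lambda x,y,z:onz(T,200+x/8-.5,200+y/8-.5,z).round(1)
print(w(70,147,48),w(200,127,48),w(215,288,48),w(90,308,48),"tin",w(395,203,36),"togtip",w(130,205,92))
```

```text
railTL [ 601.8 -386.3   64. ]
railTR [ 509.9 -503.3   64. ]
railBL [ 427.5 -246.2   64. ]
railBR [ 335.8 -370.8   64. ]
covTL [ 537.2 -344.8   60. ]
covTR [ 456.2 -449.7   60. ]
covBL [ 436.1 -268.1   60. ]
covBR [ 354.2 -370.8   60. ]
slotend [ 442.5 -357.2   60. ]
hub [ 496.9 -395.2   88. ]
wingL [ 499.  -357.1   95. ]
wingR [ 486.4 -434.8   95. ]
cone [ 418.5 -514.9   20. ]
wheel [ 605.4 -290.6   17. ]
side
railFL [ 339.2 -370.    64. ]
railFR [ 515.7 -504.1   64. ]
railBL [ 430.8 -254.6   64. ]
railBR [ 603.3 -388.3   64. ]
covFR [ 458.9 -447.    60. ]
covBR [ 537.5 -347.3   60. ]
slotend [ 442.9 -351.7   60. ]
hub [ 490.3 -401.9   88. ]
wingtop [ 503.2 -354.7  105. ]
lipouter [ 392.  -325.7   81. ]
tog (array([480.52487849, 304.90073231,  91.54917149]), [np.float64(7.861167570234441), np.float64(7.861167570234477)])
[523.1 345.5  48. ] [531.6 283.9  48. ] [454.8 274.6  48. ] [446.4 333.3  48. ] tin [495.4 192.6  36. ] togtip [488.4 304.8  92. ]
```

The large plate on the box measures about 130 x 133 mm between its corners, so it is the cover. The one at (370,150) is the small decoy. Estimates so far: the stud is at about (492.5, -395.5), the box yaw is about -37.7°, the cover is pulled back about 60 mm, and the switch is at (489, 309) with its +x near world +x. I'll check these by projecting points back into both views.

Run:
```python
from h import *
d=pickle.load(open("cam0.pkl","rb"));T=d["top"];S=d["side"]
a=np.radians(-37.7);ex=np.array([np.cos(a),np.sin(a),0]);ey=np.array([-np.sin(a),np.cos(a),0]);st=np.array([492.5,-395.5,0]);ez=np.array([0,0,1])
B=lambda x,y,z:st+x*ex+y*ey+z*ez
P=[B(-140,78,64),B(-140,-78,64),B(85,78,64),B(85,-78,64),B(0,0,77),B(-60,0,60),B(-125,45,81),B(-125,-45,81),B(5,68,60),B(5,-68,60)]
crop(T,350,450,180,275,6,"pics/vtop.png",[proj(T,p) for p in P])
crop(S,240,380,235,340,5,"pics/vside.png",[proj(S,p) for p in P])
# nut height from wing top in side: far wing lobe top
u=80.7*np.pi/180
for z in(95,100,105,110):
    p=st+30*np.array([np.cos(u),np.sin(u),0])+z*ez; q=proj(S,p); print(z,((q+.5-[240,235])*5).round(1))
b=np.radians(7);fx=np.array([np.cos(b),np.sin(b),0]);fy=np.array([-np.sin(b),np.cos(b),0]);c=np.array([489,309.3,0])
W=lambda x,y,z:c+x*fx+y*fy+z*ez
Q=[W(i*40,j*32,48) for i in(-1,1) for j in(-1,1)]+[W(0,0,57),W(-18.7,0,92)]
crop(T,200,270,200,260,8,"pics/vswt.png",[proj(T,p) for p in Q])
crop(S,240,310,130,190,8,"pics/vsws.png",[proj(S,p) for p in Q])
a1=cv2.imread("pics/vtop.png");b1=cv2.imread("pics/vside.png")
for n,(x,y) in {"pics/v1.png":("pics/vtop.png","pics/vside.png"),"pics/v2.png":("pics/vswt.png","pics/vsws.png")}.items():
    i,j=[cv2.resize(cv2.imread(k),(400,370)) for k in(x,y)];cv2.imwrite(n,np.hstack([i,j]))
```

```text
95 [380.8 138.4]
100 [380.8 130.7]
105 [380.8 123. ]
110 [380.8 115.3]
```

View pics/v1.png

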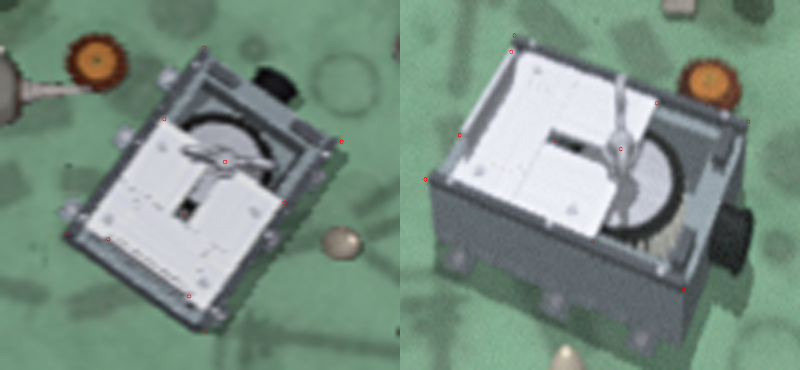

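View pics/v2.png

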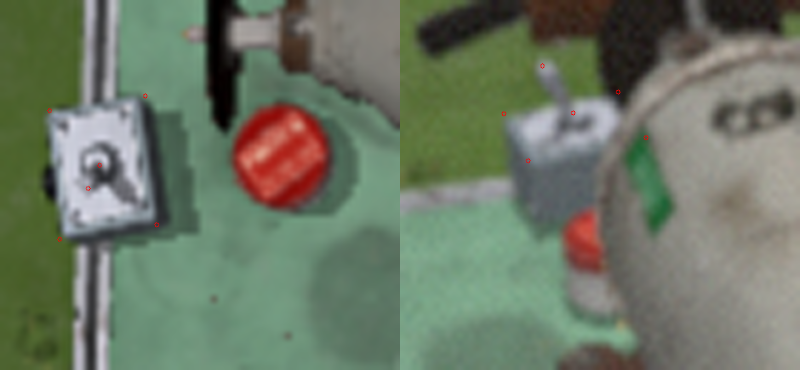

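Call:
{"name": "step_arm", "arguments": {"series": [[0, 0, 0.1, 0, 0, 0], [0.35, -0.97, 0.18, 0, 0, -0.127], [0.35, -0.97, 0.18, 0, 0, -0.127], [0.35, -0.97, 0.18, 0, 0, -0.127], [0.35, -0.97, 0.18, 0, 0, -0.127], [0.35, -0.97, 0.18, 0, 0, -0.127], [0.35, -0.97, 0.18, 0, 0, -0.127], [0.35, -0.97, 0.18, 0, 0, -0.127], [0.35, -0.97, 0.18, 0, 0, -0.127], [0.35, -0.97, 0.18, 0, 0, -0.127], [0.35, -0.97, 0.18, 0, 0, -0.127], [0.35, -0.97, 0.18, 0, 0, -0.127]], "jaw": -1}}

```text
clock: 1.1
position: [417.6, 167.4, 303.9]
ee_rot: [0.945, -0.326, 0.0, 0.0]
contact_force: [-0.2, 1.0, 0.4]
gripper_width: 0.0
```

Projected rail, slot and lip points fit within 2-3 mm in both views. The toggle's lean isn't clear in the top view, so I'll look at it again with more contrast.

Run:
```python
from h import *
from bench import arm
T=arm.get_image("top");S=arm.get_image("side")
d=pickle.load(open("cam0.pkl","rb"))
def z(r,u0,u1,v0,v1,lo,hi):
    im=r["image"][v0:v1,u0:u1,::-1].astype(float);im=np.clip((im-lo)/(hi-lo)*255,0,255).astype(np.uint8)
    return cv2.resize(im,(400,400),interpolation=cv2.INTER_CUBIC)
cv2.imwrite("pics/tz.png",np.hstack([z(d["top"],207,232,215,240,80,255),z(d["side"],255,285,140,170,60,255)]))
crop(T,190,350,160,260,5,"pics/top1.png")
```

```text
(no output)
```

View pics/tz.png

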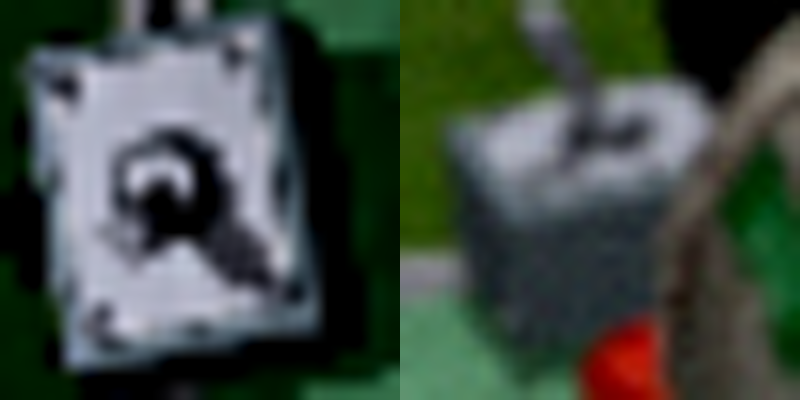

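View pics/top1.png

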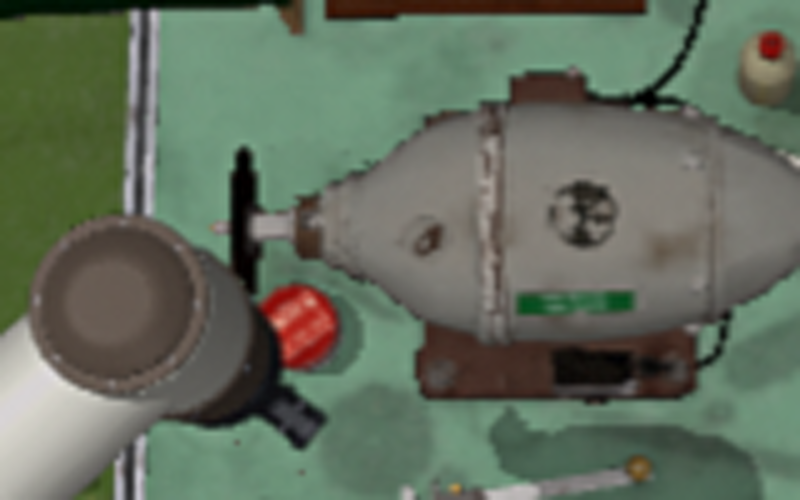

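The bat leans to world -x, with its tip near (470, 307, 92) and its shadow falling lower right. I'll carry on to the filter box.

Call:
{"name": "step_arm", "arguments": {"series": [[0, -0.93, 0, 0, 0, 0], [0, -0.93, 0, 0, 0, 0], [0, -0.93, 0, 0, 0, 0], [0, -0.93, 0, 0, 0, 0], [0, -0.93, 0, 0, 0, 0], [0, -0.93, 0, 0, 0, 0], [0, -0.93, 0, 0, 0, 0], [0, -0.93, 0, 0, 0, 0], [0, -0.93, 0, 0, 0, 0], [0, -0.93, 0, 0, 0, 0], [0, -0.93, 0, 0, 0, 0]]}}

```text
clock: 2.12
position: [416.8, -200.4, 302.3]
ee_rot: [0.946, -0.325, -0.001, 0.0]
contact_force: [-0.9, 0.5, 0.0]
gripper_width: -0.2
```

Run:
```python
from bench import arm
s=arm.read_state();print(s['joints'].round(3),s['position'].round(1),s['ee_rot'].round(4))
```

```text
[-0.096  0.056 -0.244 -0.    -1.273  1.005] [ 416.8 -200.4  302.3] [ 0.9459 -0.3245 -0.001   0.    ]
```

Call:
{"name": "step_arm", "arguments": {"series": [[-0.118, -0.252, 0, 0, 0, 0], [-0.118, -0.252, 0, 0, 0, 0], [-0.118, -0.252, 0, 0, 0, 0], [-0.118, -0.252, -0.2, 0, 0, 0], [-0.118, -0.252, -0.5, 0, 0, 0], [-0.118, -0.252, -0.5, 0, 0, 0], [-0.118, -0.252, -0.5, 0, 0, 0], [-0.118, -0.252, -0.53, 0, 0, 0], [-0.118, -0.252, -0.53, 0, 0, 0], [-0.118, -0.252, -0.53, 0, 0, 0]]}}

```text
clock: 2.95
position: [369.1, -298.6, 89.8]
ee_rot: [0.947, -0.322, -0.003, 0.0]
contact_force: [0.1, 0.0, 0.9]
gripper_width: 0.0
```

```bash
cat > look.py <<'E'
import sys
from h import *
from bench import arm
n=sys.argv[1]
T=arm.get_image("top");S=arm.get_image("side")
pickle.dump({"top":T,"side":S},open(f"cam{n}.pkl","wb"))
ims=[]
for r,b in((T,(350,450,180,275)),(S,(240,380,225,340))):
    u0,u1,v0,v1=b
    ims.append(cv2.resize(r["image"][v0:v1,u0:u1,::-1],(400,int(400*(v1-v0)/(u1-u0))),interpolation=cv2.INTER_CUBIC)[:325])
h=min(i.shape[0] for i in ims)
cv2.imwrite(f"pics/l{n}.png",np.hstack([i[:h] for i in ims]))
s=arm.read_state();print(s['joints'].round(3),s['position'].round(1))
E
python3 look.py 2
```

```text
[-3.380e-01  2.940e-01 -5.330e-01  1.000e-03 -7.400e-01  1.253e+00] [ 371.9 -300.4   93.4]
```

View pics/l2.png

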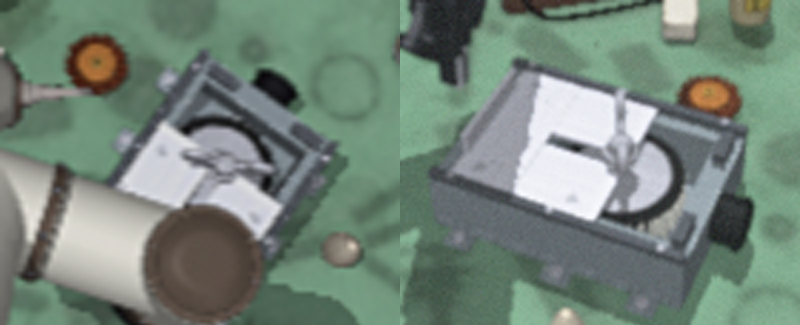

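Run:
```python
from h import *
d=pickle.load(open("cam2.pkl","rb"));S=d["side"]
p=proj(S,(371.9,-300.4,93.4));print(p)
crop(S,230,330,215,290,8,"pics/f2.png",[p]+[proj(S,(371.9,-300.4,93.4+z)) for z in(-13,13)])
```

```text
[259.41913952 253.16494462]
```

View pics/f2.png

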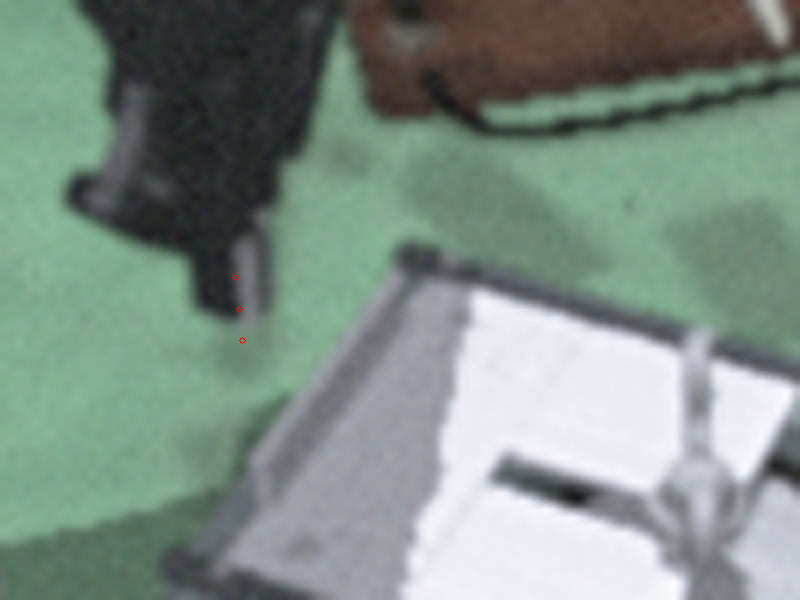

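Call:
{"name": "step_arm", "arguments": {"series": [[0, 0, -0.05, 0, 0, 0], [0, 0, -0.05, 0, 0, 0], [0.02, -0.0155, -0.05, 0, 0, 0], [0.034, -0.026, -0.05, 0, 0, 0], [0.047, -0.037, -0.05, 0, 0, 0], [0.061, -0.047, -0.05, 0, 0, 0], [0.075, -0.058, -0.05, 0, 0, 0], [0.089, -0.069, -0.05, 0, 0, 0], [0.103, -0.079, -0.05, 0, 0, 0], [0.117, -0.09, -0.05, 0, 0, 0], [0.13, -0.101, -0.05, 0, 0, 0], [0.138, -0.107, -0.05, 0, 0, 0]]}}

```text
clock: 4.05
position: [424.5, -343.6, 72.1]
ee_rot: [0.946, -0.324, -0.001, -0.0]
contact_force: [-4.4, 3.1, 4.9]
gripper_width: 0.1
```

```bash
python3 look.py 3
```

```text
[-0.383  0.424 -0.387  0.    -0.759  1.295] [ 425.3 -343.9   71.9]
```

View pics/l3.png

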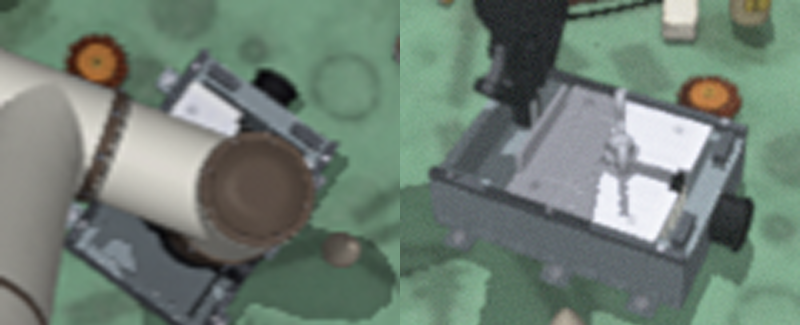

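Call:
{"name": "step_arm", "arguments": {"series": [[0.004, -0.0031, 0, 0, 0, 0], [0.008, -0.0062, 0, 0, 0, 0], [0.012, -0.0093, 0, 0, 0, 0], [0.016, -0.0124, 0, 0, 0, 0], [0.018, -0.0139, 0, 0, 0, 0], [0.018, -0.0139, 0, 0, 0, 0]]}}

```text
clock: 4.65
position: [431.1, -348.4, 71.6]
ee_rot: [0.946, -0.323, -0.001, -0.0]
contact_force: [-2.9, 2.7, 4.1]
gripper_width: -0.1
```

Call:
{"name": "step_arm", "arguments": {"series": [[0.004, -0.0031, 0, 0, 0, 0], [0.008, -0.0062, 0, 0, 0, 0], [0.01, -0.0077, 0, 0, 0, 0], [0.01, -0.0077, 0, 0, 0, 0]]}}

```text
clock: 4.98
position: [433.8, -350.6, 71.4]
ee_rot: [0.946, -0.323, -0.003, -0.001]
contact_force: [-5.6, 5.6, 6.6]
gripper_width: -0.3
```

Call:
{"name": "step_arm", "arguments": {"series": [[0.004, -0.0031, 0, 0, 0, 0], [0.008, -0.0062, 0, 0, 0, 0], [0.008, -0.0062, 0, 0, 0, 0]]}}

```text
clock: 5.23
position: [433.7, -350.8, 71.2]
ee_rot: [0.946, -0.324, -0.007, -0.002]
contact_force: [-11.7, 13.3, 13.9]
gripper_width: -0.0
```

```bash
python3 look.py 4; python3 -c "
from h import *
d=pickle.load(open('cam4.pkl','rb'));crop(d['side'],280,370,245,315,8,'pics/c4.png')"
```

```text
[-0.391  0.446 -0.349 -0.003 -0.79   1.305] [ 433.7 -350.8   71.2]
```

View pics/c4.png

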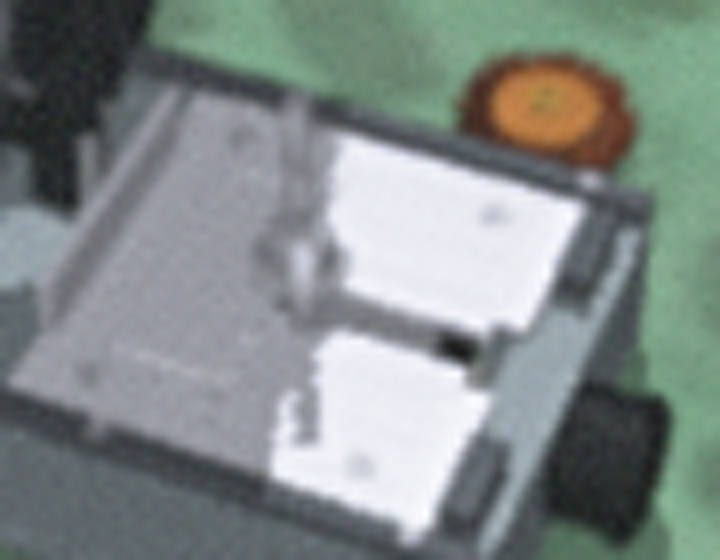

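The push ended on a hard stop: the force rose to about 22 N with no further motion, and the plate edge sits against the end stops at about (585,250) and (480,480) in the crop. The cover is home. I'll back off, lift, and drop in behind a wing.

Call:
{"name": "step_arm", "arguments": {"series": [[-0.03, 0.023, 0, 0, 0, 0], [-0.03, 0.023, 0.05, 0, 0, 0], [-0.03, 0.023, 0.15, 0, 0, 0], [-0.03, 0.023, 0.197, 0, 0, 0], [0.03, -0.02, 0.197, 0, 0, 0], [0.068, -0.048, 0.197, 0, 0, 0], [0.068, -0.048, 0.197, 0, 0, 0], [0.068, -0.048, 0.15, 0, 0, 0], [0.068, -0.048, 0.1, 0, 0, 0], [0.068, -0.048, 0.1, 0, 0, 0]]}}

```text
clock: 6.17
position: [464.5, -372.3, 107.5]
ee_rot: [0.946, -0.324, -0.003, -0.001]
contact_force: [-1.1, 1.5, -1.0]
gripper_width: 0.0
```

```bash
python3 look.py 5; python3 -c "
from h import *
d=pickle.load(open('cam5.pkl','rb'));crop(d['side'],280,370,235,315,7,'pics/c5.png')"
```

```text
[-4.050e-01  4.480e-01 -2.200e-01  1.000e-03 -9.040e-01  1.317e+00] [ 466.4 -373.7  111.1]
```

View pics/c5.png

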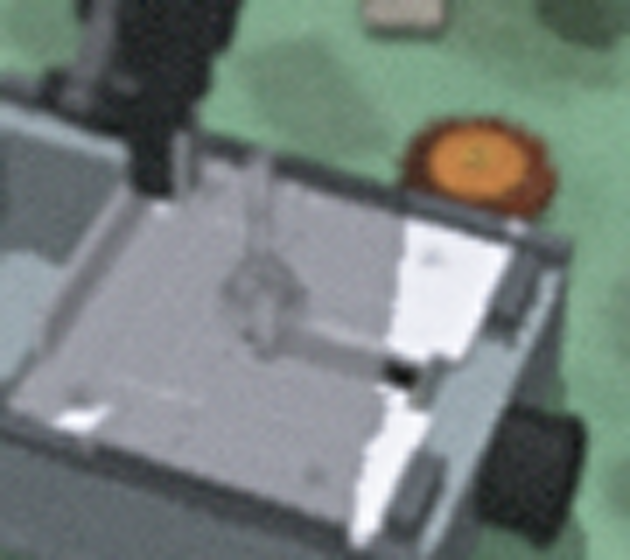

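The fingertip at (165,195) is clear of the wing at (260,200). I'll descend and start the circle, clockwise, at radius 34 mm.

Call:
{"name": "step_arm", "arguments": {"series": [[0, 0, -0.088, 0, 0, 0], [0, 0, -0.088, 0, 0, 0], [0.0226, 0.019, -0.088, 0, 0, 0], [0.0503, 0.0291, -0.088, 0, 0, 0], [0.0799, 0.0291, -0.088, 0, 0, 0], [0.1076, 0.019, -0.088, 0, 0, 0]]}}

```text
clock: 6.77
position: [511.0, -365.2, 78.3]
ee_rot: [0.947, -0.322, 0.001, 0.0]
contact_force: [-2.0, 1.3, 0.4]
gripper_width: -0.1
```

```bash
python3 look.py 6; python3 -c "
from h import *
d=pickle.load(open('cam6.pkl','rb'));crop(d['side'],280,370,235,315,7,'pics/c6.png')"
```

```text
[-3.640e-01  5.300e-01 -1.710e-01  1.000e-03 -8.650e-01  1.277e+00] [ 512.6 -366.2   78.1]
```

View pics/c6.png

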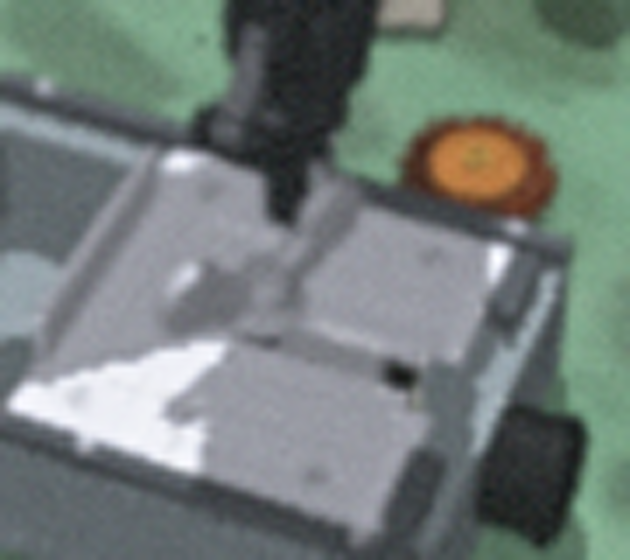

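The wing has turned clockwise with the finger. Continuing round.

Call:
{"name": "step_arm", "arguments": {"series": [[0.0226, -0.019, 0, 0, 0, 0], [0.0374, -0.0446, 0, 0, 0, 0], [0.0425, -0.0736, 0, 0, 0, 0], [0.0374, -0.1027, 0, 0, 0, 0], [0.0226, -0.1283, 0, 0, 0, 0], [0, -0.1472, 0, 0, 0, 0], [-0.0277, -0.1573, 0, 0, 0, 0], [-0.0573, -0.1573, 0, 0, 0, 0], [-0.085, -0.1472, 0, 0, 0, 0], [-0.1076, -0.1283, 0, 0, 0, 0], [-0.1224, -0.1027, 0, 0, 0, 0], [-0.1275, -0.0736, 0, 0, 0, 0]]}}

```text
clock: 7.87
position: [456.2, -395.6, 76.6]
ee_rot: [0.946, -0.324, 0.0, 0.0]
contact_force: [0.1, -0.8, 0.5]
gripper_width: 0.0
```

```bash
python3 look.py 7; python3 -c "
from h import *
d=pickle.load(open('cam7.pkl','rb'));crop(d['side'],280,370,235,315,7,'pics/c7.png')"
```

```text
[-0.444  0.497 -0.238 -0.    -0.837  1.357] [ 456.7 -394.    76.6]
```

View pics/c7.png

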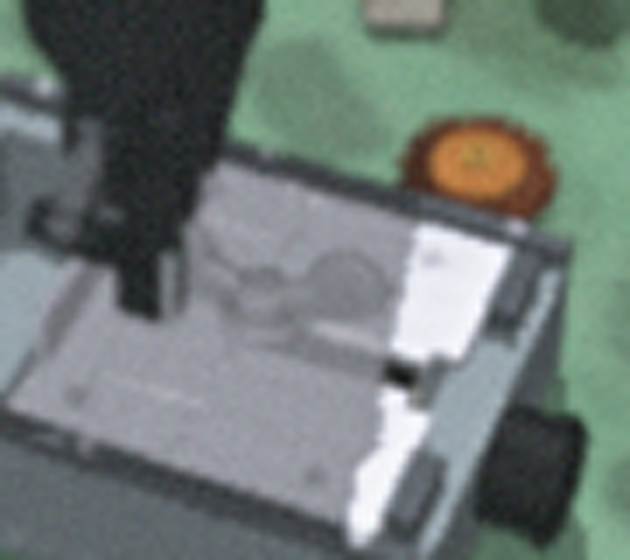

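Call:
{"name": "step_arm", "arguments": {"series": [[0.0051, 0.0291, 0, 0, 0, 0], [0.0199, 0.0547, 0, 0, 0, 0], [0.0425, 0.0736, 0, 0, 0, 0], [0.0702, 0.0837, 0, 0, 0, 0], [0.0998, 0.0837, 0, 0, 0, 0], [0.1275, 0.0736, 0, 0, 0, 0], [0.1501, 0.0547, 0, 0, 0, 0]]}}

```text
clock: 8.55
position: [519.6, -371.8, 75.4]
ee_rot: [0.947, -0.322, -0.001, -0.0]
contact_force: [-1.0, 1.6, 0.1]
gripper_width: 0.3
```

```bash
python3 look.py 8; python3 -c "
from h import *
d=pickle.load(open('cam8.pkl','rb'));crop(d['side'],280,370,235,315,7,'pics/c8.png')"
```

```text
[-0.37   0.55  -0.141 -0.    -0.879  1.284] [ 520.8 -373.3   75.4]
```

View pics/c8.png

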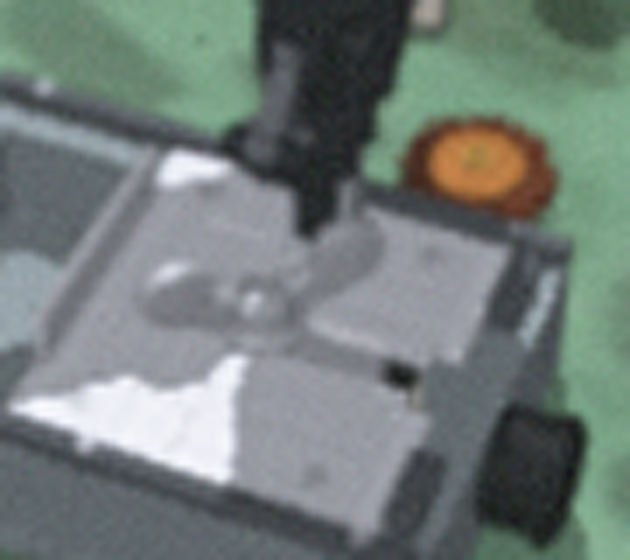

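Call:
{"name": "step_arm", "arguments": {"series": [[0.0085, -0.0122, 0, 0, 0, 0], [0.0148, -0.0256, 0, 0, 0, 0], [0.0186, -0.0399, 0, 0, 0, 0], [0.0199, -0.0547, 0, 0, 0, 0], [0.0199, -0.0547, 0, 0, 0, 0]]}}

```text
clock: 9.07
position: [526.4, -396.0, 76.0]
ee_rot: [0.946, -0.324, 0.0, -0.0]
contact_force: [0.0, 2.3, 0.3]
gripper_width: -0.3
```

Call:
{"name": "step_arm", "arguments": {"series": [[-0.0013, -0.0148, 0, 0, 0, 0], [-0.0051, -0.0291, 0, 0, 0, 0], [-0.0114, -0.0425, 0, 0, 0, 0], [-0.0114, -0.0425, 0, 0, 0, 0]]}}

```text
clock: 9.4
position: [525.0, -401.0, 75.7]
ee_rot: [0.946, -0.324, -0.001, -0.008]
contact_force: [9.2, 40.6, 9.2]
gripper_width: -0.1
```

Call:
{"name": "step_arm", "arguments": {"series": [[0.01, 0.032, 0, 0, 0, 0], [0.01, 0.032, 0, 0, 0, 0]]}}

```text
clock: 9.57
position: [528.1, -397.3, 77.2]
ee_rot: [0.947, -0.321, 0.001, 0.0]
contact_force: [-0.4, -0.4, 0.8]
gripper_width: 0.3
```

```bash
python3 look.py 9; python3 -c "
from h import *
d=pickle.load(open('cam9.pkl','rb'));crop(d['side'],280,370,235,315,7,'pics/c9.png')"
```

```text
[-0.404  0.577 -0.085 -0.    -0.906  1.318] [ 527.3 -399.2   77. ]
```

View pics/c9.png

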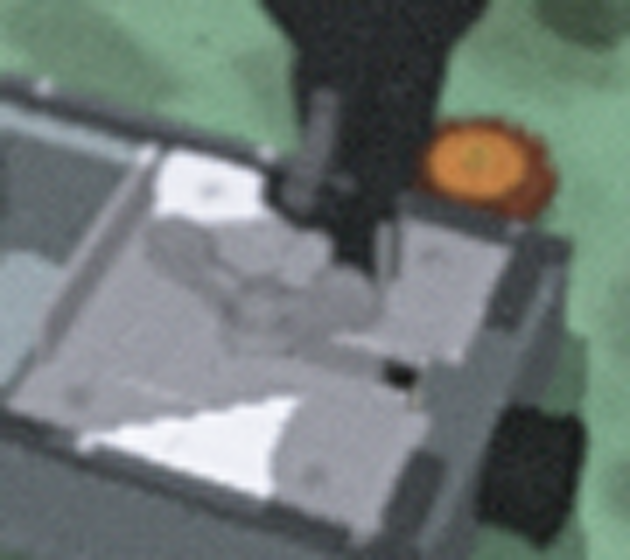

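Call:
{"name": "step_arm", "arguments": {"series": [[0.01, 0.025, 0, 0, 0, 0], [0.01, 0.025, 0.1, 0, 0, 0], [0.01, 0.025, 0.2, 0, 0, 0], [0.01, 0.025, 0.3, 0, 0, 0], [-0.1, 0.025, 0.4, 0, 0, 0], [-0.2, 0.1, 0.5, 0, 0, 0], [-0.25, 0.6, 0.5, 0, 0, 0], [-0.25, 0.6, 0.5, 0, 0, 0], [-0.25, 0.6, 0.5, 0, 0, 0], [-0.25, 0.6, 0.5, 0, 0, 0], [-0.25, 0.6, 0.5, 0, 0, 0], [-0.25, 0.6, 0.5, 0, 0, 0]]}}

```text
clock: 10.67
position: [424.3, -157.2, 277.4]
ee_rot: [0.947, -0.322, 0.001, -0.0]
contact_force: [0.0, 0.2, -0.5]
gripper_width: 0.1
```

```bash
python3 look.py 10; python3 -c "
from h import *
d=pickle.load(open('cam10.pkl','rb'));crop(d['side'],280,370,235,315,7,'pics/c10.png');crop(d['top'],360,440,190,265,7,'pics/t10.png')"
```

```text
[ 3.000e-03  5.300e-02 -3.110e-01  1.000e-03 -1.205e+00  9.120e-01] [ 425.4 -158.6  277.3]
```

View pics/c10.png

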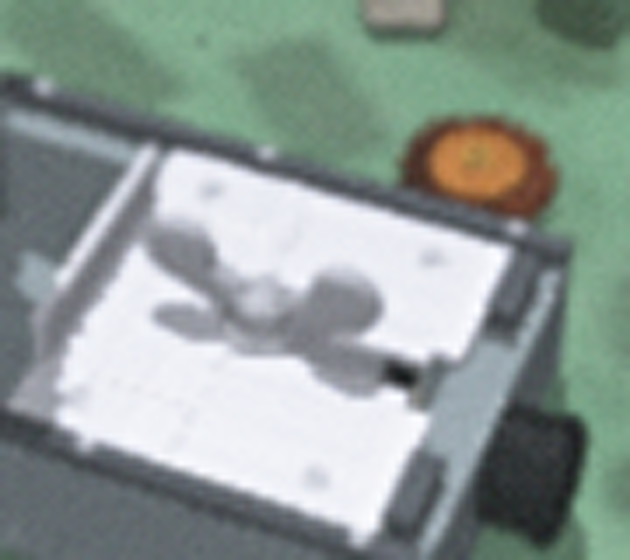

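View pics/t10.png

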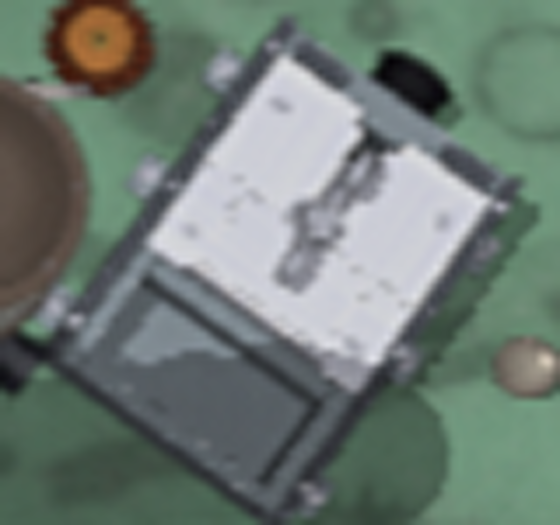

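Run:
```python
from h import *
d=pickle.load(open("cam10.pkl","rb"));S=d["side"];T=d["top"]
a=np.radians(-37.7);ex=np.array([np.cos(a),np.sin(a),0]);st=np.array([492.5,-395.5,0]);
cs=lambda p:((p+.5-[280,235])*7).round(0)
for z in(84.5,88,92):
    # lobe centre and outer tips
    print(z,[cs(proj(S,st+r*ex+[0,0,z])) for r in(30,-30)],'lobetop',[cs(proj(S,st+r*ex+[0,0,z+13.5])) for r in(30,-30)])
print(cs(proj(S,st+[0,0,77])))
print(onz(T,360+315/7-.5,190+222/7-.5,77),onz(T,360+362/7-.5,190+165/7-.5,90),onz(T,360+293/7-.5,190+285/7-.5,90))
```

```text
84.5 [array([344., 306.]), array([179., 254.])] lobetop [array([345., 277.]), array([178., 225.])]
88 [array([344., 298.]), array([179., 246.])] lobetop [array([345., 269.]), array([178., 217.])]
92 [array([345., 290.]), array([179., 238.])] lobetop [array([345., 261.]), array([178., 209.])]
[261. 295.]
[ 492.31010454 -390.96081501   77.        ] [ 520.21350696 -414.87927572   90.        ] [ 457.39668557 -374.69587743   90.        ]
```

The side view shows the nut hub down on the plate at (262,300), with the wings lying along the slot. The finger was blocked at 41 N with its face about where the stop would put it, so the nut is snug. Before going for the switch I'll check how tall the vise next to it is.

Run:
```python
from h import *
d=pickle.load(open("cam10.pkl","rb"));T=d["top"];S=d["side"]
im=[cv2.resize(r["image"][b[2]:b[3],b[0]:b[1],::-1],(400,400),interpolation=cv2.INTER_CUBIC) for r,b in((T,(190,270,195,275)),(S,(175,295,110,230)))]
cv2.imwrite("pics/vise.png",np.hstack(im))
for z in(0,60,120):print(z,onz(T,222,264,z).round(),onz(T,222,318,z).round(),'wheel',onz(T,238,220,z+60).round())
```

```text
0 [352. 300.   0.] [152. 294.   0.] wheel [511. 230.  60.]
60 [348. 285.  60.] [156. 280.  60.] wheel [502. 218. 120.]
120 [345. 271. 120.] [161. 266. 120.] wheel [492. 206. 180.]
```

View pics/vise.png

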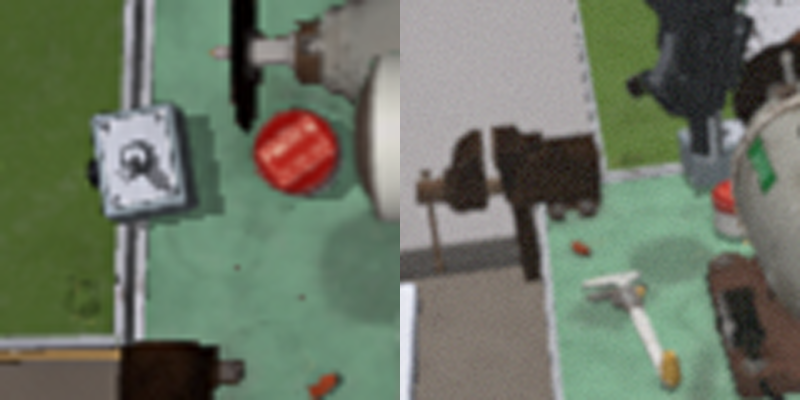

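The vise ends at x of about 350, well outside the approach at x of about 429. I'll travel to the switch on the robot's side of the motor, turning the tool to line up with the toggle.

Call:
{"name": "step_arm", "arguments": {"series": [[0, 0.97, 0.05, 0, 0, 0.497], [0, 0.97, 0.05, 0, 0, 0.497], [0, 0.97, 0.05, 0, 0, 0.497], [0, 0.97, 0.05, 0, 0, 0.497], [0, 0.97, 0.05, 0, 0, 0.497], [0, 0.97, 0.05, 0, 0, 0.497], [0, 0.97, 0.05, 0, 0, 0.497], [0, 0.97, 0.05, 0, 0, 0.497], [0, 0.97, 0.05, 0, 0, 0.497], [0, 0.97, 0.05, 0, 0, 0.497], [0, 0.97, 0.05, 0, 0, 0.497], [0, 0.97, 0.05, 0, 0, 0.497]]}}

```text
clock: 11.77
position: [426.5, 228.0, 295.3]
ee_rot: [0.998, 0.061, -0.001, 0.001]
contact_force: [0.2, -0.1, 0.3]
gripper_width: -0.2
```

Call:
{"name": "step_arm", "arguments": {"series": [[0.009, 0.184, 0, 0, 0, 0], [0.009, 0.184, 0, 0, 0, 0], [0.009, 0.184, 0, 0, 0, 0], [0.009, 0.184, -0.1, 0, 0, 0], [0.009, 0.184, -0.3, 0, 0, 0], [0.009, 0.184, -0.4, 0, 0, 0], [0.009, 0.184, -0.47, 0, 0, 0], [0.009, 0.184, -0.47, 0, 0, 0], [0.009, 0.184, -0.47, 0, 0, 0]]}}

```text
clock: 12.52
position: [427.4, 296.7, 102.8]
ee_rot: [0.998, 0.059, -0.005, 0.004]
contact_force: [-1.0, -0.4, 0.5]
gripper_width: 0.1
```

Run:
```python
from h import *
from bench import arm
T=arm.get_image("top");S=arm.get_image("side")
s=arm.read_state();print(s['position'],s['ee_rot'],s['joints'].round(2))
im=[cv2.resize(r["image"][b[2]:b[3],b[0]:b[1],::-1],(400,400),interpolation=cv2.INTER_CUBIC) for r,b in((T,(190,270,195,275)),(S,(240,300,115,175)))]
cv2.imwrite("pics/s1.png",np.hstack(im))
print(proj(S,s['position']))
pickle.dump({"top":T,"side":S},open(f"cam11.pkl","wb"))
```

```text
[430.49952183 300.64511407 108.42218695] [9.98175292e-01 6.03796369e-02 4.64285604e-05 6.19896847e-04] [ 0.92  0.34 -0.4   0.   -0.83  0.77]
[253.50996214 138.18844933]
```

View pics/s1.png

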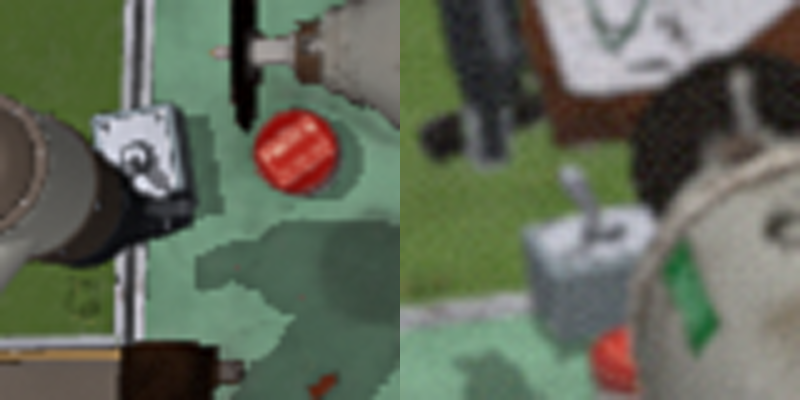

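Call:
{"name": "step_arm", "arguments": {"series": [[0, 0, -0.068, 0, 0, 0], [0, 0, -0.068, 0, 0, 0], [0.02, 0.0025, -0.068, 0, 0, 0], [0.04, 0.005, -0.068, 0, 0, 0], [0.055, 0.007, -0.068, 0, 0, 0], [0.07, 0.0085, -0.068, 0, 0, 0], [0.085, 0.0105, -0.068, 0, 0, 0], [0.1, 0.012, -0.068, 0, 0, 0], [0.115, 0.014, -0.068, 0, 0, 0], [0.115, 0.014, -0.068, 0, 0, 0]]}}

```text
clock: 13.45
position: [477.1, 308.1, 81.0]
ee_rot: [0.998, 0.061, 0.001, -0.0]
contact_force: [0.2, -0.2, -0.7]
gripper_width: -0.1
```

```bash
cat > ls.py <<'E'
import sys
from h import *
from bench import arm
T=arm.get_image("top");S=arm.get_image("side")
s=arm.read_state();print(s['position'].round(1),s['contact_force'].round(1))
im=[cv2.resize(r["image"][b[2]:b[3],b[0]:b[1],::-1],(400,400),interpolation=cv2.INTER_CUBIC) for r,b in((T,(200,240,205,245)),(S,(240,300,115,175)))]
cv2.imwrite(f"pics/s{sys.argv[1]}.png",np.hstack(im))
pickle.dump({"top":T,"side":S},open(f"cams{sys.argv[1]}.pkl","wb"))
E
python3 ls.py 2
```

```text
[475.8 307.6  80.6] [-0.   0.5  0.3]
```

View pics/s2.png

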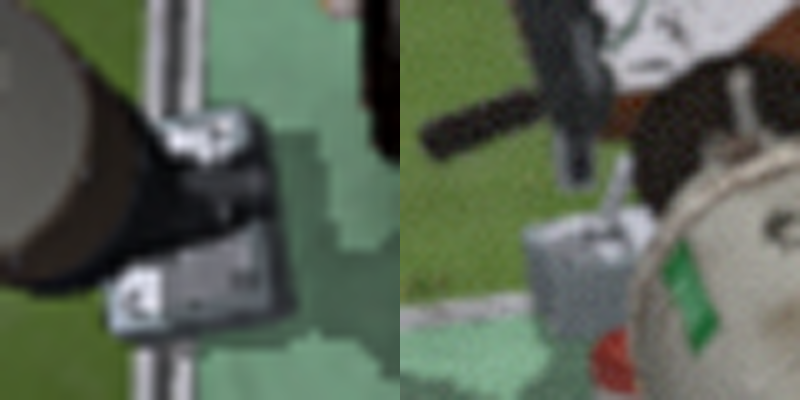

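The toggle tip is now at (622,165), leaning to the other side, and the tool force is zero. I'll retreat and do the final check.

Call:
{"name": "step_arm", "arguments": {"series": [[-0.08, -0.01, 0, 0, 0, 0], [-0.1, -0.012, 0, 0, 0, 0], [-0.1, -0.012, 0.1, 0, 0, 0], [-0.1, -0.012, 0.3, 0, 0, 0], [-0.1, -0.012, 0.5, 0, 0, 0], [-0.1, -0.012, 0.5, 0, 0, 0], [-0.1, -0.3, 0.5, 0, 0, 0], [-0.1, -0.4, 0.5, 0, 0, 0], [-0.1, -0.4, 0.5, 0, 0, 0], [-0.1, -0.4, 0.5, 0, 0, 0], [-0.1, -0.4, 0.5, 0, 0, 0], [-0.1, -0.4, 0.5, 0, 0, 0]]}}

```text
clock: 14.55
position: [435.2, 146.2, 281.7]
ee_rot: [0.998, 0.06, 0.001, -0.001]
contact_force: [1.1, 0.6, -0.5]
gripper_width: -0.2
```

```bash
python3 ls.py 3; python3 look.py 12
python3 - <<'E'
from h import *
d=pickle.load(open("cam12.pkl","rb"));o=pickle.load(open("cam10.pkl","rb"));z=pickle.load(open("cam0.pkl","rb"))
im=[cv2.resize(r["image"][b[2]:b[3],b[0]:b[1],::-1],(390,340),interpolation=cv2.INTER_CUBIC) for r,b in((d["side"],(280,370,235,315)),(d["top"],(355,445,185,265)))]
cv2.imwrite("pics/fin.png",np.hstack(im)); crop(d["top"],190,510,130,290,2.5,"pics/fint.png")
for n,(u0,u1,v0,v1) in {"wheel":(364,384,186,206),"cone":(427,446,234,252),"tin":(238,262,214,236)}.items():
    print(n,np.abs(d["top"]["image"][v0:v1,u0:u1].astype(int)-z["top"]["image"][v0:v1,u0:u1]).mean().round(1))
E
```

```text
[435.3 147.7 280.8] [ 0.1  0.4 -0.7]
[ 0.683  0.064 -0.29  -0.    -1.218  1.011] [435.3 148.3 280.4]
wheel 2.3
cone 2.8
tin 39.8
```

View pics/fin.png

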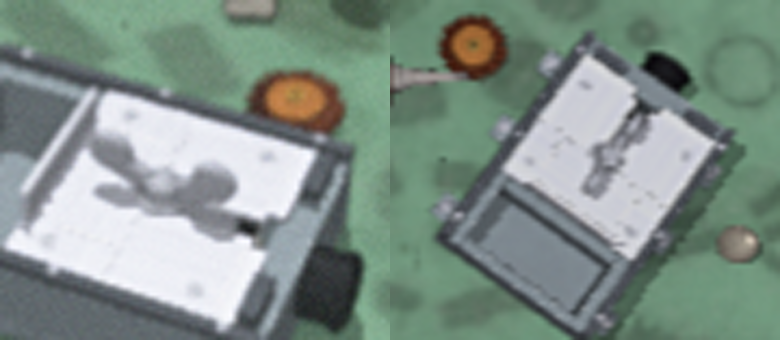

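View pics/fint.png

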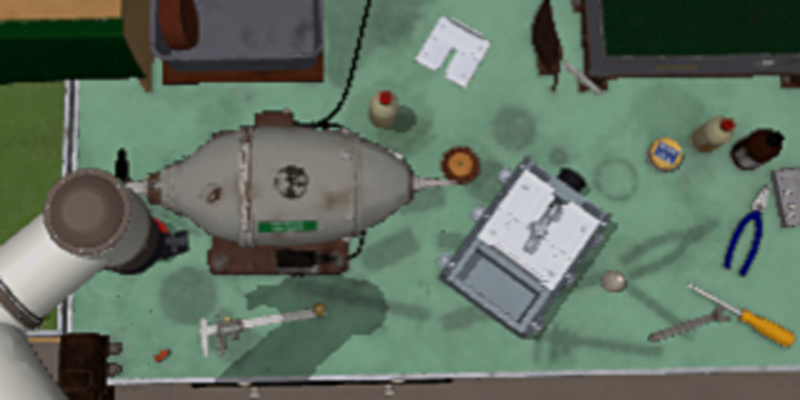

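View pics/s3.png

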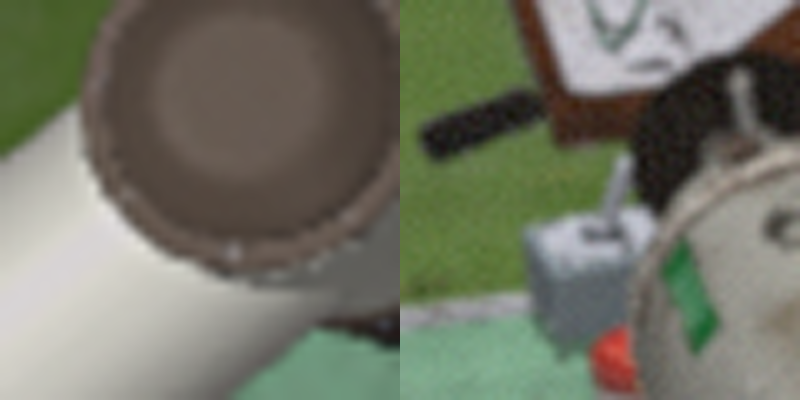

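```bash
python3 -c "
from bench import arm
print(arm.job_done())"
```

```text
the job is handed in; nothing more can be done
None
```

The filter box is closed and the toggle is flipped. I handed the job in at about 15 s on the robot's clock, with the gripper holding nothing and no measurable force on the tool.

- **Cover:** I pushed it about 60 mm by its lip. It stopped hard with force rising to about 22 N and no further motion. The pictures show its edge against both end stops and the stud at the closed end of the slot.
- **Wing nut:** I pushed one wing clockwise through about 1.3 turns until it would turn no further. The contact force reached about 41 N at the block, well under the 120 N wrist limit. This was the fingertip on the wing, not the arm or gripper body, but it is just above the 40 N limit set for those. The hub now sits low on the plate, with the wings nearly along the slot.
- **Toggle:** I flipped it only after the nut was snug. The side view shows it leaning to its other side and staying there after the finger left.
- **Bystanders:** The top view shows the bristle wheel and felt cone unchanged. The arm hid the tin in the last top picture, but the side view shows it where it was.

**Doubtful checks:** The nut's height from the pictures was about 3 mm off the expected snug height. The wings measured about 5° off the slot direction. The pixels are too coarse to settle either, so I relied on the blocked push and the finger's position at that moment.

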